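Build the sieve stack on the shaker

ROBOT

A 7-joint arm with a two-finger parallel gripper is mounted at the origin on a cart in front of the work surface, level with it; the furniture and walls round the work are solid. World frame = base frame: x ahead of the robot, y to its left, z up, the work surface at z = 0. Lengths are in m, angles in rad, forces in N, time in s.
With the tool pointing down it reaches from about 0.4 to 0.85 m from the base axis. Payload 10.4 kg.
Tool frame: the origin (TCP) lies between the finger pads; the fingertips stand 11 mm ahead of it and the grasp point (between the pads) lies 8 mm behind it; x points along the fingers, y is the direction in which the jaws open and shut, and the axes are right-handed (so a half turn about x gives the same grasp; the last joint's range is limited). The gripper opens to 87 mm and grips with 3 to 60 N. Pads are 19 mm wide; open, the fingers measure 117 mm over their backs; the gripper's body (75 mm by 190 mm) begins 51 mm behind the grasp point.
Start: joints at [1.123, 0.332, -0.065, 1.46, 0.022, 1.35, -0.088], TCP at [0.258, -0.569, 0.234] pointing down, gripper open.
Joint ranges: [-2.6, 2.6], [-0.5, 2.12], [-1.47, 1.34], [0.16, 2.42], [-1.27, 4.41], [0.06, 2.06], [-2.6, 2.6]. Speed limits (rad/s): [2.22, 2.22, 2.79, 2.79, 3.14, 3.14, 3.14].

INTERFACE

Orientations are given as a unit quaternion [x, y, z, w].
In Python, from bench import r, cams, ticket gives the robot as it stands. The module is installed in compiled form; this text tells all that it offers.
- The arm moves only by the tool drive_tool, never from a script. Its argument "moves" is text: rows parted by semicolons, each of 5 numbers parted by spaces: the shift along the world's x, y, z in m, then the turn about the world's z in degrees, then the closure, from 0 (fully open) to 1 (shut). In form: x y z twist grip; .... A call has 1 to 20 rows; each row shifts and turns the commanded pose from where the row before left it; what a row does not reach is not made up. A row lasts 1/8 s, in which the tool goes at most 62.5 mm and 10.7 degrees, less where a joint would pass 70% of its speed; a pose out of reach is approached as far as the arm can. A call is refused whole if a number of a shift passes 0.0625 or a number of a turn 10.7, either way. A call with a gripper value outside its range is refused whole. The fingers move at their own pace and stop on an object; "newtons" is the grip in N (left out, the last holds). Time passes only in rows, so rows that do not move let the fingers close. It gives the time, the measured TCP pose, the force and the opening at its end, in the units of the state.
- r.read_state(): the state, without advancing time (a new reading comes with each control period).
- cams.camera(name): name is "scene" or "side" or "wrist"; returns a dict with "color" (480x640x3 uint8, red, green, blue), "fx", "fy", "cx", "cy" (pixels), "distortion" ([k1, k2, p1, p2, k3] as OpenCV has them; the pictures are not rectified), "extrinsics" (4x4, takes a point from camera to world coordinates). Camera axes: x right, y down, z forward; pixel columns grow to the right and rows downward; lengths in m; the calibration is good to about 2 mm. A picture is of the moment at which its call begins. There is no depth.
- ticket.close_job(): hands the job in, once; it reports no verdict.
The state is a dict: "time": time; "joint_positions": joint angles; "joint_vel": joint speeds; "joint_torque": joint torques, N m; "ee_pos": TCP position; "eef_rot": TCP orientation; "ft_force": force on the tool from outside, world axes, zero at the start; "torque": the same for the moment, N m; "width": finger opening in m.
Only numpy, scipy, OpenCV 4.12 (cv2) and the standard library are available. Lean on these libraries where they do the work, as an engineer would, in place of code of your own. Each camera call takes 0.05 s, during which the arm holds its last target.

TASK

Build the sieve stack on the shaker for a grading run: on its steel pan set the blue-rimmed sieve, on that the yellow one, then the red one, and close the stack with the black-knobbed lid, placing them in that order. Each piece must sit upright and fully home in the rim below it; leave the green sieve standing where it is.

Things in the scene. Friction and masses are not known exactly. Their poses are not given: they have to be found in the camera images.
- blue_sieve_mid (a point): Centre (half-way up) of the blue sieve, z up its axis: loose metal can, 60 mm diameter, 40 mm high, 0.1-0.2 kg, blue rim and band, fine mesh. Foot: skirt 8 mm high, 49 mm diameter tapering to 42 below; above it a flat shoulder and the straight 60 mm wall. Rim: socket 10 mm deep, 55 mm bore. Seated, the shoulder rests on the rim below. Grip the upper half of the wall, fingertips above the shoulder.
- yellow_sieve_mid (a point): Centre (half-way up) of the yellow sieve, z up its axis: loose metal can, 60 mm diameter, 40 mm high, 0.1-0.2 kg, yellow rim and band, medium mesh. Same shape as the blue one. Seated in the rim of another, it adds 32 mm to the stack.
- red_sieve_mid (a point): Centre (half-way up) of the red sieve, z up its axis: loose metal can, 60 mm diameter, 40 mm high, 0.1-0.2 kg, red rim and band, coarse mesh. Same shape as the blue one. Seated in the rim of another, it adds 32 mm to the stack.
- green_sieve_mid (a point): Centre (half-way up) of the green sieve, z up its axis: loose metal can, 60 mm diameter, 40 mm high, 0.1-0.2 kg, green rim and band, fairly fine mesh. Same shape as the blue one. Not wanted in this stack.
- lid_knob (a point): Middle of the lid's black knob, 29 mm above the lid's underside, z up. Knob: upright cylinder, 25 mm diameter, 14 to 44 mm above the underside. Loose steel lid: plate 60 mm in diameter, 8 to 14 mm above the underside; below it the same 8 mm skirt as on the sieves, its shoulder resting on the rim below when seated. 0.14-0.28 kg. Grip the knob, fingertips above the plate.
- pan_rim (a point): Centre of the top rim of the shaker's steel pan, 50 mm above the worktop, z up. Pan 60 mm in diameter, its rim a socket like a sieve's (10 mm deep, 55 mm bore), fixed on the shaker: a low round white base, 100 mm in diameter, 26 mm high, fixed to the worktop.

How it is judged:
On the way, in this order (a step that is already met when the one before it is completed fails the run):
1. the blue sieve sits in the pan of the shaker (horizontal distance between blue_sieve_mid and pan_rim below 0.006 m and z of blue_sieve_mid in the frame of pan_rim between 0.009 and 0.015 m and angle between blue_sieve_mid's own z axis and vertical below 0.06 rad), for 0.2 s.
2. the yellow sieve sits in the blue one (all of step 1 and horizontal distance between yellow_sieve_mid and blue_sieve_mid below 0.006 m and z of yellow_sieve_mid in the frame of pan_rim between 0.041 and 0.047 m and angle between yellow_sieve_mid's own z axis and vertical below 0.06 rad), for 0.2 s.
3. the red sieve sits in the yellow one (all of step 2 and horizontal distance between red_sieve_mid and yellow_sieve_mid below 0.006 m and z of red_sieve_mid in the frame of pan_rim between 0.073 and 0.079 m and angle between red_sieve_mid's own z axis and vertical below 0.06 rad), for 0.2 s.
4. the lid sits in the red sieve (all of step 3 and horizontal distance between lid_knob and red_sieve_mid below 0.006 m and z of lid_knob in the frame of pan_rim between 0.114 and 0.12 m and angle between lid_knob's own z axis and vertical below 0.06 rad), for 0.2 s.
At the end, for the whole second after the job is handed in: Blue, yellow and red sieve and lid are nested in this order on the pan, each centred within 6 mm on the piece below, within 3 mm of its seated height, tilted less than 0.06 rad and at rest; the green sieve stands within 30 mm of where it was (all of step 4 and linear speed of each of blue_sieve, yellow_sieve, red_sieve, lid below 0.02 m/s and distance of green_sieve_mid from where it was at the start of the episode below 0.03 m and angle between green_sieve_mid's own z axis and vertical below 0.2 rad); the robot touches nothing.
It fails at once if the green sieve is moved more than 30 mm or tipped over (distance of green_sieve_mid from where it was at the start of the episode above 0.03 m or angle between green_sieve_mid's own z axis and vertical above 0.2 rad).
It also fails if it takes over 80 s, if anything falls off the work surface, if the arm or the gripper's body presses on something with over 40 N, if the wrist force passes 120 N, or if a joint passes its speed limit or range.

## Working session

There is one attempt and no reset: what is moved stays moved. The work goes in short steps, Python scripts to look and compute and a tool call to move; the robot and the scene stay as the last step left them, time stands still between calls to the robot, and variables do not carry over. Pictures are saved under pics/ and viewed, and the job is handed in when it is done.

Besides the shell and the picture viewer there is one more tool, called by a JSON object that holds its "name" and its "arguments", one argument or row to a line. drive_tool: Moves the arm, as the interface text tells. Its arguments: {"type":"object","properties":{"moves":{"type":"string"},"newtons":{"type":"number"}},"required":["moves"]}

```bash
mkdir -p pics; python3 - <<'E'
from bench import r,cams
import cv2,numpy as np
s=r.read_state()
print({k:np.round(v,3).tolist() for k,v in s.items()})
for n in("scene","side","wrist"):
    c=cams.camera(n);cv2.imwrite(f"pics/{n}0.png",c["color"][:,:,::-1])
    print(n,c["fx"],c["fy"],c["cx"],c["cy"],c["distortion"]);print(np.round(c["extrinsics"],3))
E
```

```text
{'time': 0.0, 'joint_positions': [1.123, 0.333, -0.065, 1.461, 0.022, 1.35, -0.089], 'joint_vel': [-0.0, -0.001, -0.001, 0.0, 0.0, -0.001, -0.001], 'joint_torque': [-0.001, -62.326, 0.024, -38.99, -0.061, 0.04, 0.0], 'ee_pos': [0.257, -0.569, 0.233], 'eef_rot': [-0.691, -0.15, 0.691, -0.149], 'ft_force': [0.408, -0.395, -0.165], 'torque': [-0.006, 0.053, 0.029], 'width': 0.087}
scene 477.15698570111056 477.15698570111056 321.2311870521189 234.6338475948047 [-0.11204788  0.          0.          0.          0.        ]
[[-0.69  -0.456  0.562  0.066]
 [-0.723  0.452 -0.522  0.664]
 [-0.016 -0.767 -0.642  0.598]
 [ 0.     0.     0.     1.   ]]
side 435.11656913979704 435.11656913979704 324.7831287623075 241.8026116995638 [-0.10834577  0.          0.          0.          0.        ]
[[ 0.238 -0.741  0.628 -0.005]
 [-0.971 -0.176  0.161  0.087]
 [-0.009 -0.649 -0.761  0.733]
 [ 0.     0.     0.     1.   ]]
wrist 337.9650258138226 337.9650258138226 319.5853386610356 242.64817983474873 [-0.04097434  0.          0.          0.          0.        ]
[[ 0.413 -0.874 -0.255  0.327]
 [-0.911 -0.397 -0.114 -0.538]
 [-0.002  0.28  -0.96   0.383]
 [ 0.     0.     0.     1.   ]]
```

View pics/scene0.png

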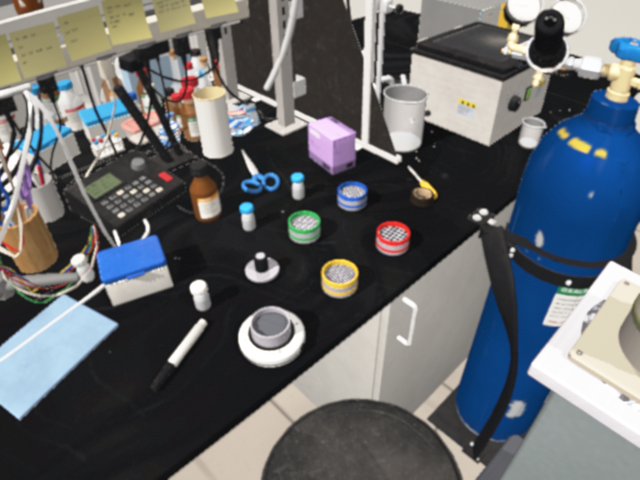

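View pics/side0.png

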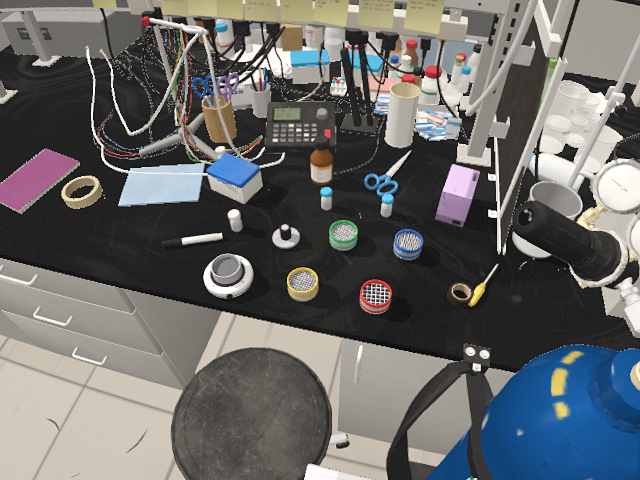

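View pics/wrist0.png

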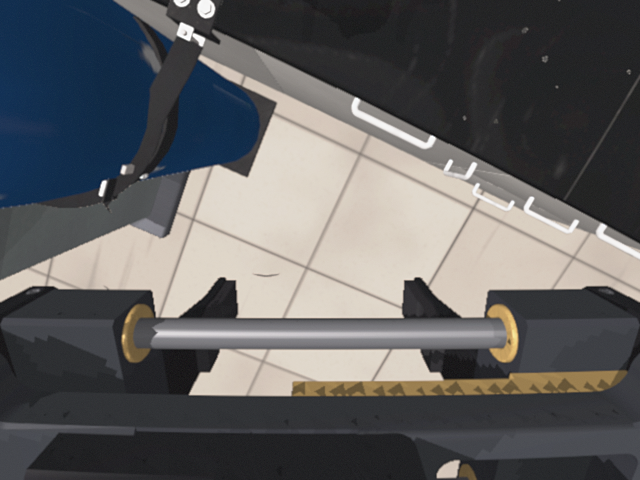

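The scene view shows the pan at about (271,328), yellow (340,278), red (393,237), blue (352,195), green (304,226) and the lid (262,265). The side view shows the same set. I'll zoom in on both.

```bash
python3 - <<'E'
import cv2,numpy as np
P={"scene":dict(pan=(271,332),yellow=(340,278),red=(393,237),blue=(352,195),green=(304,226),lid=(262,265)),
"side":dict(pan=(228,272),yellow=(303,284),red=(376,296),blue=(408,244),green=(343,235),lid=(286,236))}
for n in P:
    im=cv2.imread(f"pics/{n}0.png");t=[]
    for k,(u,v) in P[n].items():
        t.append(cv2.resize(im[v-32:v+32,u-32:u+32],(256,256),interpolation=cv2.INTER_CUBIC))
    cv2.imwrite(f"pics/{n}_z.png",np.vstack([np.hstack(t[:3]),np.hstack(t[3:])]))
E
```

```text
(no output)
```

View pics/scene_z.png

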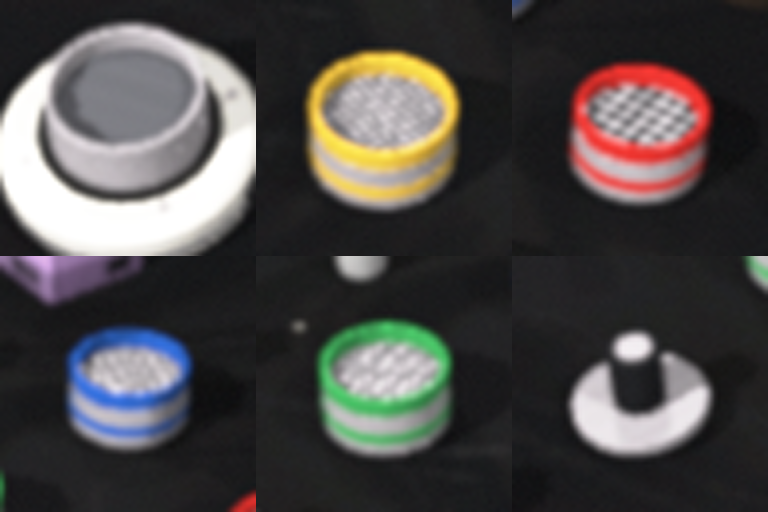

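View pics/side_z.png

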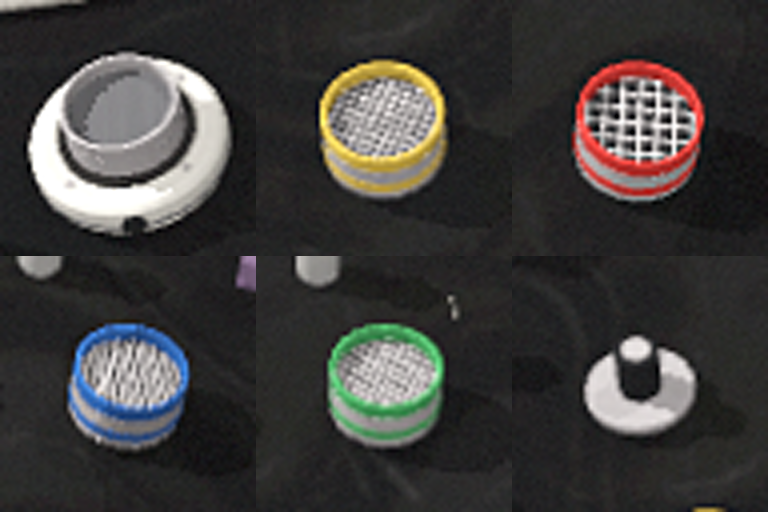

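```bash
cat > h.py <<'E'
import cv2,numpy as np
from scipy.optimize import least_squares
def rays(c,px):
    K=np.array([[c["fx"],0,c["cx"]],[0,c["fy"],c["cy"]],[0,0,1]])
    n=cv2.undistortPoints(np.float64(px).reshape(-1,1,2),K,np.array(c["distortion"]))[:,0]
    E=np.array(c["extrinsics"]); d=np.c_[n,np.ones(len(n))]@E[:3,:3].T
    return E[:3,3],d
def plane(c,px,z):
    o,d=rays(c,px); return (o+d*((z-o[2])/d[:,2])[:,None])[:,:2]
def proj(c,p):
    E=np.linalg.inv(np.array(c["extrinsics"]));K=np.array([[c["fx"],0,c["cx"]],[0,c["fy"],c["cy"]],[0,0,1]])
    q,_=cv2.projectPoints(np.float64(p).reshape(-1,1,3),cv2.Rodrigues(E[:3,:3])[0],E[:3,3],K,np.array(c["distortion"]));return q[:,0]
def hsv(c): return cv2.cvtColor(c["color"],cv2.COLOR_RGB2HSV)
H=dict(blue=(100,120),yellow=(18,35),green=(55,85),red=None)
def cmask(c,k):
    h=hsv(c); s=(h[...,1]>110)&(h[...,2]>70); hh=h[...,0]
    m=((hh<8)|(hh>172)) if k=="red" else (hh>=H[k][0])&(hh<=H[k][1])
    return (m&s).astype(np.uint8)
def blob(m,near,rad=30,amin=40):
    n,l,st,ce=cv2.connectedComponentsWithStats(m.astype(np.uint8))
    ok=[i for i in range(1,n) if st[i,4]>amin and np.hypot(*(ce[i]-near))<rad]
    i=max(ok,key=lambda i:st[i,4]); return (l==i).astype(np.uint8)
def farfit(c,m,z,R,frac=0.0):
    ct=max(cv2.findContours(m,cv2.RETR_EXTERNAL,cv2.CHAIN_APPROX_NONE)[0],key=len)[:,0]
    p=plane(c,ct,z); cam=np.array(c["extrinsics"])[:2,3]
    ce=p.mean(0)
    for _ in range(6):
        d=(ce-cam)/np.linalg.norm(ce-cam); q=p[(p-ce)@d>frac*R]
        f=least_squares(lambda x:np.hypot(*(q-x).T)-R,ce,loss="soft_l1",f_scale=.001); ce=f.x
    free=least_squares(lambda x:np.hypot(*(q-x[:2]).T)-x[2],[*ce,R]).x
    return ce,np.sqrt(np.mean(f.fun**2))*1e3,free[2]
E
python3 - <<'E'
from h import *
from bench import cams
P={"scene":dict(pan=(271,336),yellow=(340,278),red=(393,237),blue=(352,195),green=(304,226),lid=(262,258)),
"side":dict(pan=(228,276),yellow=(303,284),red=(376,296),blue=(408,244),green=(343,235),lid=(286,230))}
for n in P:
    c=cams.camera(n)
    for k,uv in P[n].items():
        if k=="pan": 
            m=blob(c["color"].min(2)>105,uv,25); m=cv2.morphologyEx(m,cv2.MORPH_CLOSE,np.ones((3,3)))
            print(n,k,m.sum(),farfit(c,m,.026,.05)); 
        elif k=="lid":
            g=c["color"].min(2); u,v=uv; sub=np.zeros_like(g); sub[v-9:v+3,u-8:u+9]=g[v-9:v+3,u-8:u+9]>120
            m=blob(sub,(u,v-4),8,5); ce=np.argwhere(m).mean(0)[::-1]; print(n,k,m.sum(),ce,plane(c,[ce],.044))
            m=blob((g>120),(u,v+10),18,100);print(n,"lidplate",m.sum(),farfit(c,m,.014,.03))
        else:
            m=blob(cmask(c,k),uv); print(n,k,m.sum(),farfit(c,m,.04,.03))
E
```

```text
scene pan 3047 (array([0.45413031, 0.41100487]), np.float64(1.61246311811281), np.float64(0.04837521808126015))
scene yellow 479 (array([0.46570024, 0.25209238]), np.float64(0.7875434283871043), np.float64(0.03127764944418991))
scene red 410 (array([0.46999386, 0.10703733]), np.float64(0.955477148779686), np.float64(0.03133666278363558))
scene blue 280 (array([0.61593359, 0.06251041]), np.float64(1.1042724858045903), np.float64(0.03159778422643039))
scene green 289 (array([0.61036332, 0.202434  ]), np.float64(0.7913711927469079), np.float64(0.03115152998828801))
scene lid 53 [259.81132075 255.16981132] [[0.58543285 0.32659246]]
scene lidplate 471 (array([0.58055724, 0.33049723]), np.float64(7.649967869990144), np.float64(0.021627267523985586))
side pan 1565 (array([0.4517687 , 0.40828789]), np.float64(1.6706959732989022), np.float64(0.04811362779448221))
side yellow 340 (array([0.46342594, 0.253545  ]), np.float64(0.5737961850480763), np.float64(0.03013826632508217))
side red 285 (array([0.46734246, 0.1091636 ]), np.float64(0.5538058148744645), np.float64(0.029717528454414367))
side blue 225 (array([0.61402854, 0.06351362]), np.float64(0.6958825546987077), np.float64(0.03003013669176624))
side green 188 (array([0.60572367, 0.20255935]), np.float64(3.4859695242502315), np.float64(0.029025647558833353))
side lid 37 [284.37837838 226.67567568] [[0.58494175 0.32700642]]
side lidplate 326 (array([0.58009821, 0.32504057]), np.float64(7.99659922476844), np.float64(0.021872517263582924))
```

```bash
python3 - <<'E'
from h import *
from bench import r,cams
from scipy.spatial.transform import Rotation as R
print(R.from_quat(r.read_state()["eef_rot"]).as_matrix().round(3))
c={n:cams.camera(n) for n in("scene","side","wrist")}
def tri(a,b):
    A=np.zeros((3,3));B=np.zeros(3)
    for n,p in(("scene",a),("side",b)):
        o,d=rays(c[n],[p]);d=d[0]/np.linalg.norm(d);M=np.eye(3)-np.outer(d,d);A+=M;B+=M@o
    return np.linalg.solve(A,B).round(3)
for k,a,b in(("buckle",(484,215),(477,355)),("tank label white yellow",(575,148),(572,355)),("tank valve",(627,50),(630,355)),("gauge/regulator black",(547,37),(535,225)),("purple box top",(332,125),(462,170)),("bottle top",(203,170),(321,148)),("vial2 top",(297,175),(387,198)),("vial1",(246,207),(326,190)),("white vial",(200,285),(235,213)),("cup top",(209,90),(403,88)),("steel beaker",(405,90),(555,188)),("tank text",(515,219),(520,430))):
    print(k,tri(a,b))
for p in ([0,0,0],[0.35,0,0],[.35,-.4,0],[.35,.4,0]): print(p,[proj(c[n],[p])[0].round() for n in("scene","side","wrist")])
E
```

```text
[[-0.     0.412 -0.911]
 [ 0.    -0.911 -0.412]
 [-1.    -0.001  0.   ]]
buckle [ 0.393 -0.093  0.01 ]
tank label white yellow [ 0.303 -0.178  0.186]
tank valve [ 0.241 -0.156  0.367]
gauge/regulator black [ 0.348 -0.058  0.39 ]
purple box top [ 0.773 -0.028  0.105]
bottle top [0.789 0.296 0.11 ]
vial2 top [0.714 0.125 0.056]
vial1 [0.707 0.265 0.052]
white vial [0.593 0.443 0.049]
cup top [1.002 0.137 0.165]
steel beaker [ 0.709 -0.207  0.152]
tank text [ 0.33  -0.191 -0.047]
[0, 0, 0] [array([662., 355.]), array([391., 595.]), array([-165.,  216.])]
[0.35, 0, 0] [array([476., 250.]), array([423., 369.]), array([-135.,  -80.])]
[0.35, -0.4, 0] [array([566., 171.]), array([643., 410.]), array([209.,  68.])]
[0.35, 0.4, 0] [array([324., 380.]), array([214., 323.]), array([-120.,  -17.])]
```

{"name": "drive_tool", "arguments": {
  "moves": "0 0 0.05 0 0;0 0 0.05 0 0;0 0 0.05 0 0;0 0 0.05 0 0;0 0 0.05 0 0;0 0 0 0 0",
  "newtons": 25
}}

```text
time: 1.15
ee_pos: [0.2579, -0.5699, 0.4878]
eef_rot: [0.692, 0.147, -0.691, 0.151]
ft_force: [-0.1, 0.3, -0.9]
width: 0.0871
```

```bash
python3 - <<'E'
from h import *
from bench import r,cams
print(np.round(r.read_state()["joint_positions"],2))
for n in("scene","side","wrist"):
    c=cams.camera(n);cv2.imwrite(f"pics/{n}1.png",c["color"][:,:,::-1])
E
```

```text
[ 1.1   0.35 -0.04  0.91  0.02  1.88 -0.08]
```

View pics/wrist1.png

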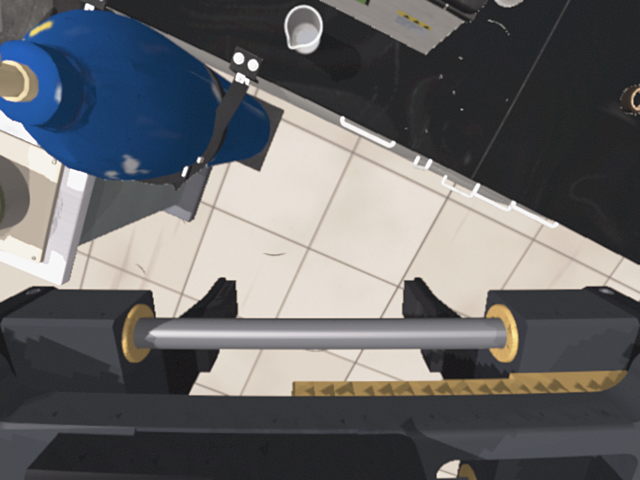

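View pics/scene1.png

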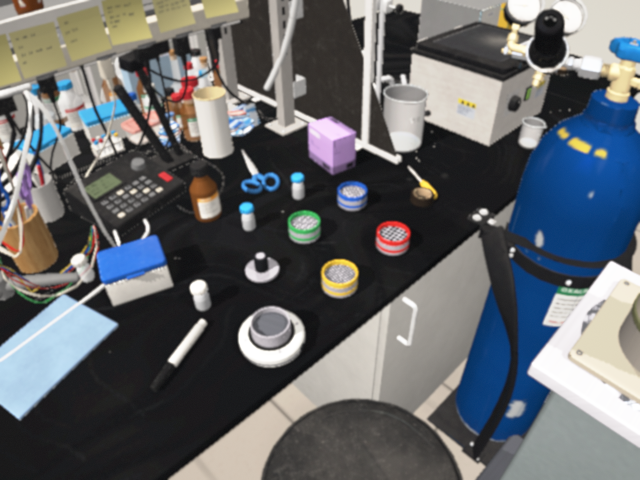

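```bash
python3 - <<'E'
from h import *
from bench import r,cams
c={n:cams.camera(n) for n in("scene","side","wrist")}
def tri(*L):
    A=np.zeros((3,3));B=np.zeros(3);q=[]
    for n,p in L:
        o,d=rays(c[n],[p]);d=d[0]/np.linalg.norm(d);M=np.eye(3)-np.outer(d,d);A+=M;B+=M@o
    x=np.linalg.solve(A,B);return x.round(3),[np.round(proj(c[n],[x])[0]-p,1) for n,p in L]
print("buckle",tri(("scene",(484,215)),("side",(477,355)),("wrist",(245,64))))
print("valve top",tri(("scene",(627,45)),("wrist",(18,82))))
print("valve base",tri(("scene",(618,98)),("wrist",(40,82))))
print("gauge",tri(("scene",(569,16)),("side",(625,187))))
print("black",tri(("scene",(547,22)),("side",(530,222))))
print("black2",tri(("scene",(547,55)),("side",(600,255))))
E
```

```text
buckle (array([ 0.456, -0.237, -0.153]), [array([-4.4, 16.1]), array([46.6, 20.4]), array([-30.7, -38.7])])
valve top (array([ 0.279, -0.291,  0.345]), [array([3.4, 0.8]), array([-0.1, -7.8])])
valve base (array([ 0.264, -0.246,  0.263]), [array([-1.8, -0.5]), array([-0. ,  3.1])])
gauge (array([ 0.364, -0.139,  0.424]), [array([ -6.2, -14.8]), array([-5.3, 23.5])])
black (array([ 0.343, -0.047,  0.409]), [array([1.2, 1.9]), array([ 0.3, -3.1])])
black2 (array([ 0.38 , -0.163,  0.329]), [array([-1.2, -1.9]), array([-0.4,  3.1])])
```

View pics/side1.png

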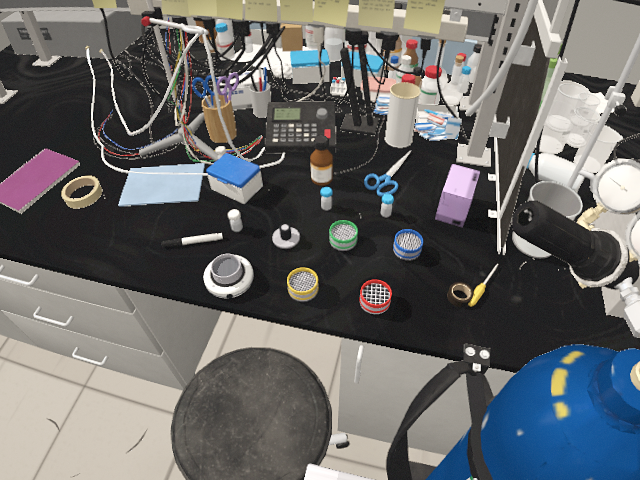

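{"name": "drive_tool", "arguments": {
  "moves": "0.034 0.034 0 10.7 0;0.034 0.034 0 10.7 0;0.034 0.034 0 10.7 0;0.034 0.034 0 10.7 0;0.034 0.034 0 10.7 0;0.034 0.034 0 10.7 0;0.034 0.034 0 10.7 0;0.034 0.034 0 10.7 0;0.011 0.045 0 0 0;0.011 0.045 0 0 0;0.011 0.045 0 0 0;0.011 0.045 0 0 0;0.01 0.045 0 0 0;0.01 0.046 0 0 0;0.01 0.046 0 0 0;0.011 0.046 0 0 0;0 0 0 0 0"
}}

```text
time: 3.58
ee_pos: [0.6143, 0.07, 0.482]
eef_rot: [0.404, 0.581, -0.404, 0.579]
ft_force: [-0.5, -1.2, -0.5]
width: 0.0874
```

```bash
python3 - <<'E'
from h import *
from bench import r,cams
s=r.read_state();print(np.round(s["joint_positions"],2),s["ee_pos"])
for n in("scene","wrist"):
    c=cams.camera(n);cv2.imwrite(f"pics/{n}2.png",c["color"][:,:,::-1])
print(np.round(c["extrinsics"],3))
E
```

```text
[ 0.17  0.39 -0.59  0.91  0.22  1.89  0.04] [0.6143001  0.06997686 0.48204341]
[[ 0.939  0.331  0.095  0.588]
 [ 0.345 -0.901 -0.262  0.14 ]
 [-0.001  0.279 -0.96   0.633]
 [ 0.     0.     0.     1.   ]]
```

View pics/wrist2.png

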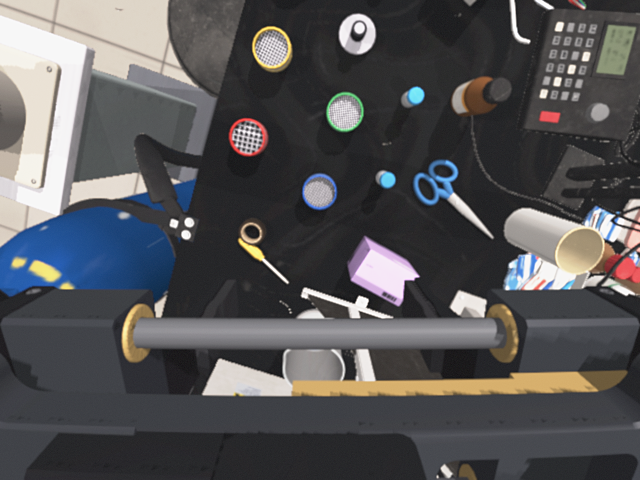

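View pics/scene2.png

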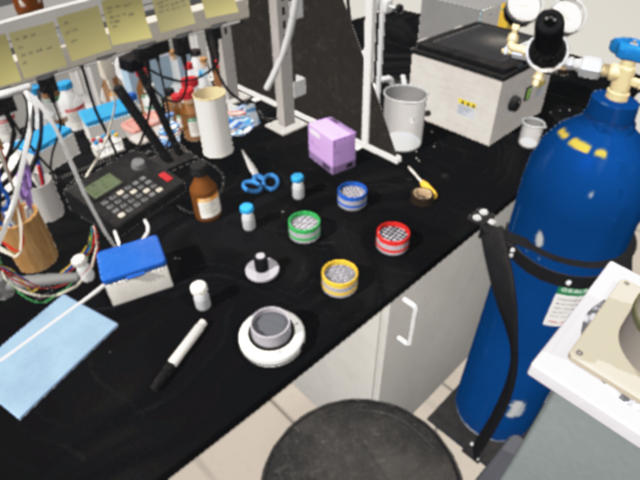

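Blue at (319,191) and red at (248,137) in the wrist view. I'll cross-check the positions with it.

```bash
python3 - <<'E'
from h import *
from bench import r,cams
s=r.read_state();print(np.round(s["ee_pos"],4))
c=cams.camera("wrist")
for k,uv in dict(blue=(319,191),green=(345,112),yellow=(272,48),red=(248,137)).items():
    m=blob(cmask(c,k),uv); print(k,m.sum(),farfit(c,m,.04,.03),farfit(c,m,.04,.03,-2))
g=c["color"].min(2);m=blob((g>100),(357,35),15,50);print("lid",m.sum(),farfit(c,m,.014,.03,-2))
E
```

```text
[0.6146 0.0657 0.4829]
blue 303 (array([0.61375753, 0.06354697]), np.float64(0.548914519937007), np.float64(0.03063088156512223)) (array([0.6133006 , 0.06478902]), np.float64(1.1778596299987336), np.float64(0.03101769930574179))
green 241 (array([0.60741323, 0.20396005]), np.float64(0.5502345432797291), np.float64(0.03070936004831552)) (array([0.60729919, 0.20357601]), np.float64(0.6473949415350454), np.float64(0.030379028845471244))
yellow 405 (array([0.46187921, 0.25480846]), np.float64(0.5991032384198319), np.float64(0.03081576317304993)) (array([0.46307299, 0.25409429]), np.float64(1.5380393875251257), np.float64(0.0311737812465336))
red 422 (array([0.4655826 , 0.10939791]), np.float64(0.5420598445422484), np.float64(0.030579120441785852)) (array([0.46820524, 0.11012343]), np.float64(1.9452579608386291), np.float64(0.031713091573385144))
lid 1087 (array([0.58318866, 0.32683256]), np.float64(0.4267646729884845), np.float64(0.030041639120386352))
```

{"name": "drive_tool", "arguments": {
  "moves": "0 -0.0025 -0.055 0 0;0 0 -0.055 0 0;0 0 -0.055 0 0;0 0 -0.055 0 0;0 0 -0.055 0 0;0 0 -0.055 0 0;0 0 -0.055 0 0;0 0 0 0 0;0 0 0 0 0"
}}

```text
time: 4.85
ee_pos: [0.6158, 0.0624, 0.101]
eef_rot: [0.407, 0.578, -0.406, 0.579]
ft_force: [0.1, 0.8, 1.5]
width: 0.0871
```

```bash
python3 - <<'E'
from h import *
from bench import r,cams
s=r.read_state();print(np.round(s["ee_pos"],4),np.round(s["joint_positions"],2))
c=cams.camera("wrist");cv2.imwrite("pics/wrist3.png",c["color"][:,:,::-1])
p=s["ee_pos"];print(proj(c,[p]),proj(c,[[.6145,.0632,.04]]))
E
```

```text
[0.6158 0.0624 0.101 ] [ 0.26  0.48 -0.56  1.61  0.28  1.13 -0.02]
[[320.80016927 308.06981634]] [[318.71655771 263.63650188]]
```

View pics/wrist3.png

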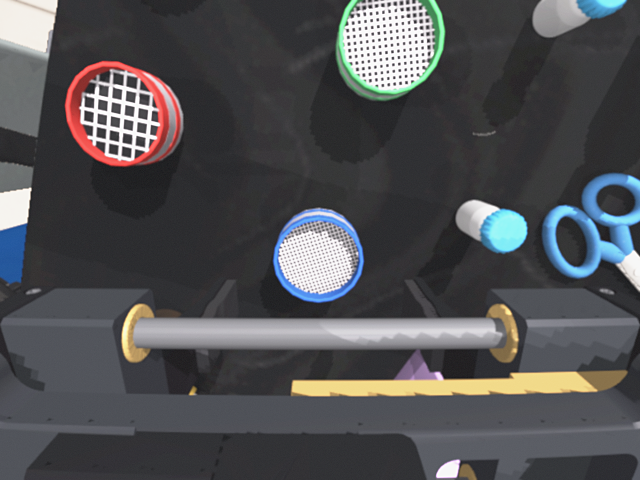

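```bash
python3 - <<'E'
from h import *
from bench import r,cams
c=cams.camera("wrist")
for k,uv in dict(blue=(319,255),green=(390,40)).items():
    m=blob(cmask(c,k),uv,60); ys,xs=np.nonzero(m);print(k,m.sum(),xs.min(),xs.max(),ys.min(),ys.max(),farfit(c,m,.04,.03),farfit(c,m,.04,.03,.3))
E
python3 -c "
import cv2
i=cv2.imread('pics/wrist3.png')[190:320,250:390];cv2.imwrite('pics/w3z.png',cv2.resize(i,None,fx=5,fy=4.5))"
```

```text
blue 1895 271 362 209 302 (array([0.61314048, 0.0648945 ]), np.float64(0.2314610086652561), np.float64(0.02993878130357259)) (array([0.61312944, 0.06488516]), np.float64(0.2281270298857691), np.float64(0.030001423937708584))
green 532 337 442 0 94 (array([0.60655612, 0.20322065]), np.float64(0.36072110122679424), np.float64(0.029438761400054456)) (array([0.60647332, 0.2033703 ]), np.float64(0.24551659254147426), np.float64(0.029519911091234648))
```

View pics/w3z.png

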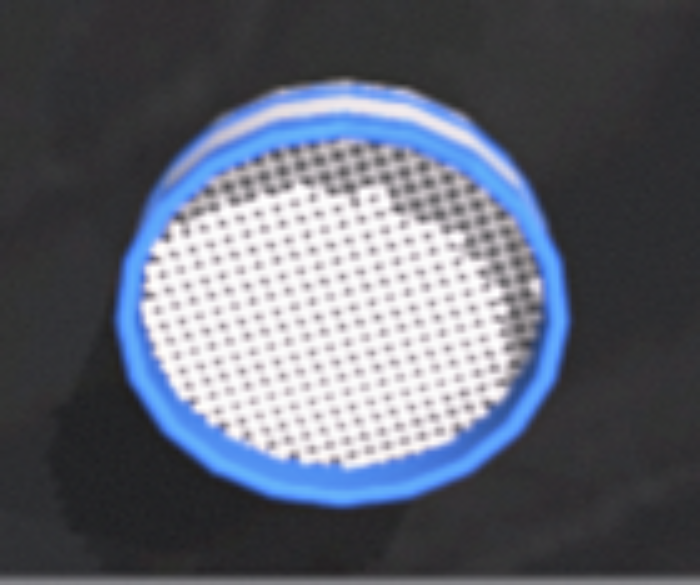

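{"name": "drive_tool", "arguments": {
  "moves": "-0.0023 0.002 -0.03 0 0;0 0 -0.03 0 0;0 0 -0.012 0 0;0 0 0 0 0;0 0 0 0 0.5;0 0 0 0 0.8;0 0 0 0 0.8;0 0 0 0 0.8",
  "newtons": 25
}}

```text
time: 5.95
ee_pos: [0.6126, 0.0651, 0.027]
eef_rot: [0.406, 0.579, -0.406, 0.579]
ft_force: [0.4, -0.0, 1.7]
width: 0.0583
```

{"name": "drive_tool", "arguments": {
  "moves": "0 0 0.045 0 0.8;0 0 0.045 0 0.8;0 0 0.045 0 0.8;-0.02 0.0407 0 0 0.8;-0.02 0.0407 0 0 0.8;-0.02 0.0407 0 0 0.8;-0.02 0.0407 0 0 0.8;-0.02 0.0407 0 0 0.8;-0.02 0.0407 0 0 0.8;-0.02 0.0407 0 0 0.8;0 0 0 0 0.8;0 0 0 0 0.8"
}}

```text
time: 7.45
ee_pos: [0.4724, 0.3493, 0.1612]
eef_rot: [0.406, 0.579, -0.406, 0.579]
ft_force: [0.2, -1.4, -1.6]
width: 0.0586
```

```bash
python3 - <<'E'
from h import *
from bench import r,cams
s=r.read_state();print(np.round(s["ee_pos"],4),np.round(s["joint_positions"],2),s["ft_force"],s["width"])
c=cams.camera("wrist");cv2.imwrite("pics/wrist4.png",c["color"][:,:,::-1])
print(proj(c,[[.453,.4095,.05]]))
E
```

```text
[0.4724 0.3493 0.1612] [-0.14  0.39 -0.71  1.63  0.27  1.23 -0.56] [ 0.18602989 -1.38419827 -1.63870348] 0.05856581728215012
[[323.37207619 163.64183739]]
```

View pics/wrist4.png

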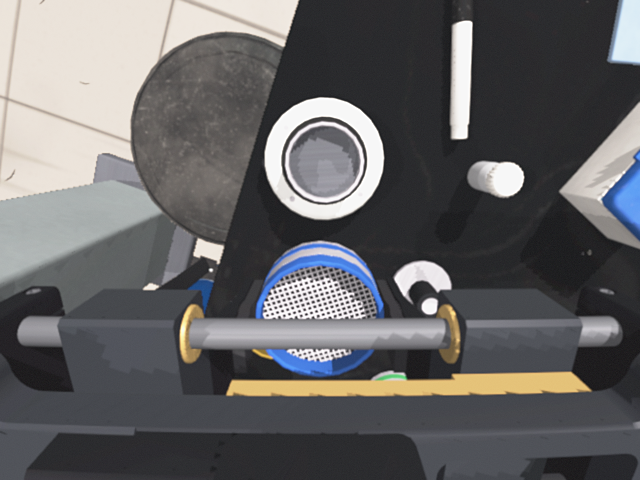

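```bash
cat > pan.py <<'E'
from h import *
from bench import r,cams
s=r.read_state();print(np.round(s["ee_pos"],4))
c=cams.camera("wrist")
g=c["color"].min(2)
uv=proj(c,[[.453,.4095,.04]])[0]
m=blob(g>150,uv,40,200)
print("base",m.sum(),farfit(c,m,.026,.05,-2),farfit(c,m,.026,.05))
# dark gap ring hole inside base -> pan outside
fill=cv2.drawContours(np.zeros_like(m),cv2.findContours(m,cv2.RETR_EXTERNAL,cv2.CHAIN_APPROX_NONE)[0],-1,1,-1)
inner=cv2.erode(fill,np.ones((5,5)))
E
python3 - <<'E'
exec(open('pan.py').read())
u,v=uv.astype(int);x=c["color"][v-60:v+60,u-65:u+65,::-1];cv2.imwrite("pics/w4z.png",cv2.resize(x,None,fx=5,fy=5,interpolation=cv2.INTER_CUBIC));print(u-65,v-60)
b=blob(cmask(c,"blue"),(320,300),60,100);ys,xs=np.nonzero(b);print(xs.min(),xs.max(),ys.min(),ys.max())
print("held",farfit(c,b,s["ee_pos"][2]+.013,.03,.5))
E
```

```text
[0.473  0.3487 0.1612]
base 5528 (array([0.45305281, 0.4107973 ]), np.float64(1.3008630194910231), np.float64(0.048724152714264814)) (array([0.4520581 , 0.41228775]), np.float64(0.5987611471206963), np.float64(0.04881741129896264))
257 101
255 384 244 318
held (array([0.46662946, 0.36398342]), np.float64(nan), np.float64(0.03))
  return _methods._mean(a, axis=axis, dtype=dtype,
  ret = ret.dtype.type(ret / rcount)
```

View pics/w4z.png

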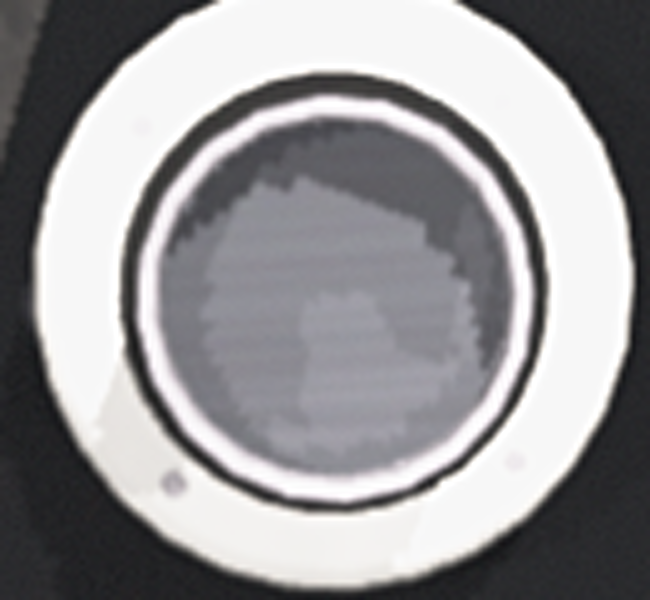

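```bash
python3 - <<'E'
exec(open('pan.py').read())
n,l,st,ce=cv2.connectedComponentsWithStats((g>110).astype(np.uint8))
for i in range(1,n):
    if st[i,4]>100 and np.hypot(*(ce[i]-uv))<12:
        mm=(l==i).astype(np.uint8);print(st[i],ce[i],farfit(c,mm,.05,.03,-2))
E
```

```text
[0.4731 0.3486 0.1613]
base 5518 (array([0.45309154, 0.41077412]), np.float64(1.3101041428461677), np.float64(0.0487125190388616)) (array([0.4520709 , 0.41227149]), np.float64(0.6179393992704467), np.float64(0.048770985276869974))
[ 264   96  120  123 5721] [323.18300996 154.4254501 ] (array([0.45173043, 0.41366081]), np.float64(14.906830312357277), np.float64(0.04485665733443455))
[ 284  119   80   82 4189] [321.78730007 164.38911435] (array([0.45311657, 0.4105476 ]), np.float64(0.29762655972645047), np.float64(0.02980320631496064))
```

{"name": "drive_tool", "arguments": {
  "moves": "-0.0104 0.031 0 0 0.8;-0.01 0.0309 0 0 0.8;0 0 -0.03 0 0.8;0 0 -0.03 0 0.8;0 0 -0.01 0 0.8;0 0 0 0 0.8;0 0 0 0 0.8"
}}

```text
time: 8.48
ee_pos: [0.4526, 0.4122, 0.0929]
eef_rot: [0.407, 0.579, -0.405, 0.579]
ft_force: [0.4, 0.5, -1.1]
width: 0.058
```

{"name": "drive_tool", "arguments": {
  "moves": "0 -0.0015 -0.01 0 0.8;0 0 -0.008 0 0.8;0 0 -0.004 0 0.8;0 0 -0.002 0 0.8;0 0 0 0 0.8;0 0 0 0 0.8"
}}

```text
time: 9.22
ee_pos: [0.4517, 0.4101, 0.0688]
eef_rot: [0.406, 0.579, -0.406, 0.579]
ft_force: [-4.9, -6.3, 13.9]
width: 0.0583
```

{"name": "drive_tool", "arguments": {
  "moves": "0 0 0 0 0;0 0 0 0 0;0 0 0 0 0;0 0 0.03 0 0;0 0 0.045 0 0;0 -0.025 0.03 0 0;0 -0.025 0 0 0;0 0 0 0 0"
}}

```text
time: 10.22
ee_pos: [0.4528, 0.3586, 0.1728]
eef_rot: [0.407, 0.578, -0.407, 0.579]
ft_force: [-1.0, 0.1, -0.1]
width: 0.0872
```

```bash
cat > chk.py <<'E'
import sys
from h import *
from bench import r,cams
tag,k,z=sys.argv[1],sys.argv[2],float(sys.argv[3])
s=r.read_state();print(np.round(s["ee_pos"],4),s["width"])
for n in("scene","side","wrist"):
    c=cams.camera(n);uv=proj(c,[[.453,.4105,z]])[0]
    cv2.imwrite(f"pics/{n}{tag}.png",c["color"][:,:,::-1])
    if n!="wrist":
        u,v=uv.astype(int);cv2.imwrite(f"pics/{n}{tag}z.png",cv2.resize(c["color"][v-50:v+50,u-50:u+50,::-1],None,fx=5,fy=5))
    try:
        m=blob(cmask(c,k),uv,25);print(n,uv.round(),m.sum(),"far",farfit(c,m,z,.03),farfit(c,m,z,.03,.3)[0])
    except Exception as e: print(n,e)
E
python3 chk.py 5 blue .082
python3 -c "
import cv2,numpy as np
cv2.imwrite('pics/c5.png',cv2.resize(np.hstack([cv2.imread('pics/scene5z.png'),cv2.imread('pics/side5z.png')]),(800,400)))"
```

```text
[0.4528 0.3586 0.1728] 0.08717002062350966
scene [268. 308.] 549 far (array([0.45436759, 0.40766813]), np.float64(0.5526077404408328), np.float64(0.030664342873192807)) [0.45437804 0.40774717]
side [221. 255.] 232 far (array([0.4491848 , 0.40611492]), np.float64(3.5524324353148202), np.float64(0.026889784735520415)) [0.44884988 0.40671932]
wrist [346. 189.] 1060 far (array([0.44961486, 0.41031518]), np.float64(0.5966973867608223), np.float64(0.028794413860434177)) [0.44965711 0.41029062]
```

View pics/c5.png

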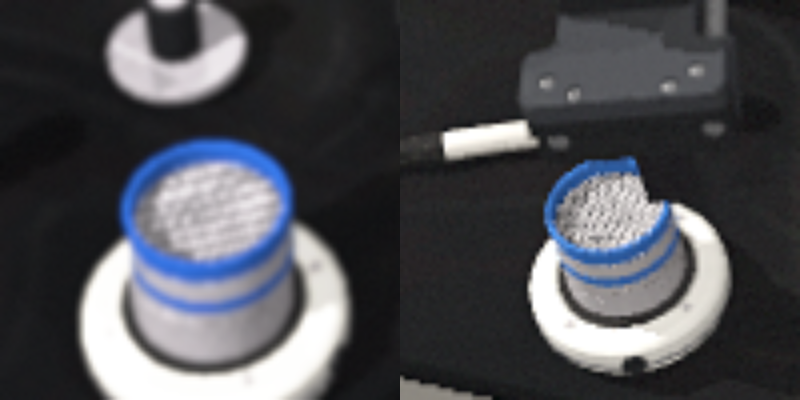

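View pics/wrist5.png

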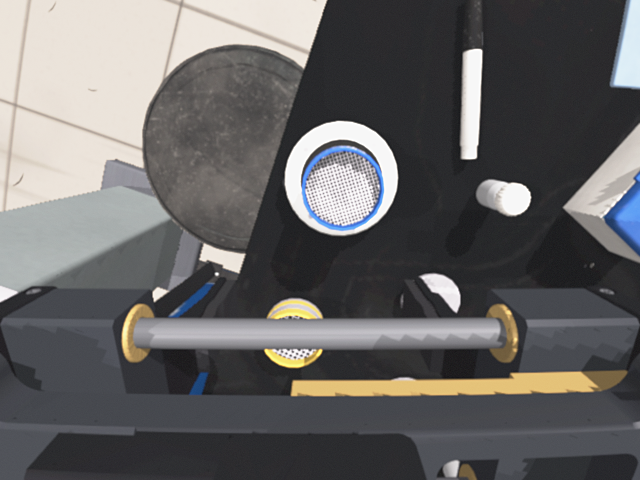

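{"name": "drive_tool", "arguments": {
  "moves": "0.0052 -0.0523 0 0 0;0.005 -0.0523 0 0 0;0 0 -0.05 0 0;0 0 -0.023 0 0;0 0 0 0 0;0 0 0 0 0"
}}

```text
time: 11.12
ee_pos: [0.4624, 0.2569, 0.1005]
eef_rot: [0.406, 0.579, -0.405, 0.579]
ft_force: [0.7, 0.5, -0.5]
width: 0.0871
```

```bash
cat > look.py <<'E'
import sys
from h import *
from bench import r,cams
tag,k,x,y,z=sys.argv[1],sys.argv[2],*map(float,sys.argv[3:])
s=r.read_state();print(np.round(s["ee_pos"],4),np.round(s["joint_positions"],2))
c=cams.camera("wrist");uv=proj(c,[[x,y,z]])[0]
cv2.imwrite(f"pics/wrist{tag}.png",c["color"][:,:,::-1])
m=blob(cmask(c,k),uv,60);print(uv.round(),m.sum(),farfit(c,m,z,.03),farfit(c,m,z,.03,.3))
E
python3 look.py 6 yellow .463 .254 .04
```

```text
[0.4624 0.2569 0.1005] [ 0.02  0.32 -0.7   1.84  0.23  1.06 -0.42]
[320. 270.] 1404 (array([0.46197079, 0.25488304]), np.float64(0.2228199845196844), np.float64(0.02988010990573467)) (array([0.46196674, 0.25487571]), np.float64(0.21925318314901274), np.float64(0.029836333266954337))
```

View pics/wrist6.png

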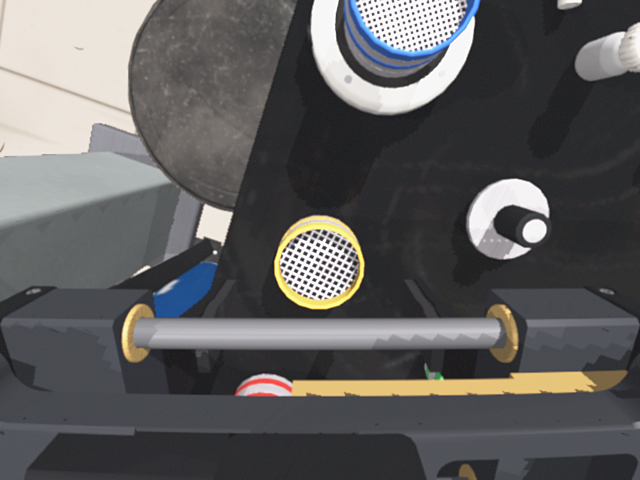

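{"name": "drive_tool", "arguments": {
  "moves": "-0.0004 -0.0022 -0.03 0 0;0 0 -0.03 0 0;0 0 -0.0125 0 0;0 0 0 0 0;0 0 0 0 0.5;0 0 0 0 0.8;0 0 0 0 0.8;0 0 0 0 0.8"
}}

```text
time: 12.18
ee_pos: [0.4621, 0.2537, 0.0275]
eef_rot: [0.406, 0.579, -0.406, 0.579]
ft_force: [-0.4, 0.1, 2.8]
width: 0.0592
```

{"name": "drive_tool", "arguments": {
  "moves": "0 0 0.04 0 0.8;0 0 0.04 0 0.8;0 0 0.04 0 0.8;0 0 0.04 0 0.8;-0.004 0.05 0 0 0.8;-0.004 0.05 0 0 0.8;-0.003 0.05 0 0 0.8;0 0.0058 0 0 0.8;0 0 -0.03 0 0.8;0 0 -0.03 0 0.8;0 0 0 0 0.8;0 0 0 0 0.8"
}}

```text
time: 13.68
ee_pos: [0.4512, 0.4094, 0.1283]
eef_rot: [0.406, 0.579, -0.406, 0.579]
ft_force: [-1.0, -0.4, -0.4]
width: 0.0588
```

```bash
python3 chk.py 7 blue .082
python3 -c "
import cv2,numpy as np
cv2.imwrite('pics/c7.png',cv2.resize(np.hstack([cv2.imread('pics/scene7z.png'),cv2.imread('pics/side7z.png')]),(800,400)))"
```

```text
[0.4512 0.4094 0.1283] 0.05880403458064897
scene [268. 308.] 273 far (array([0.45008333, 0.41095736]), np.float64(2.0948634625818556), np.float64(0.02916235570871407)) [0.45230722 0.40933017]
side [221. 255.] 146 far (array([0.44765882, 0.40524761]), np.float64(1.6061644027577104), np.float64(0.028941924429645004)) [0.4481838  0.40571097]
wrist max() iterable argument is empty
  return _methods._mean(a, axis=axis, dtype=dtype,
  ret = ret.dtype.type(ret / rcount)
```

View pics/c7.png

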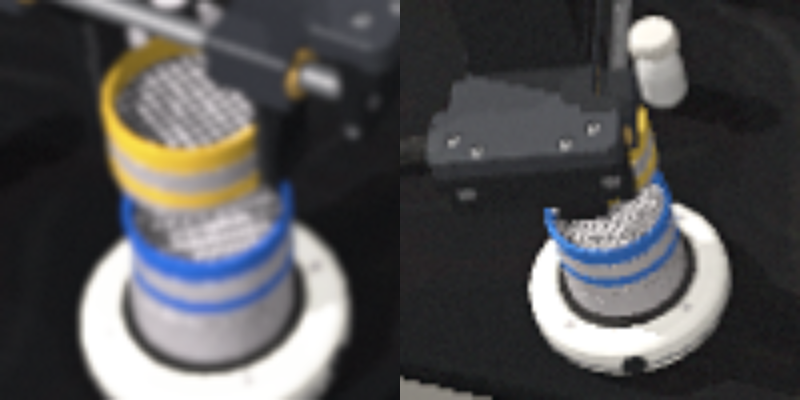

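{"name": "drive_tool", "arguments": {
  "moves": "0 0 -0.012 0 0.8;0 0 -0.008 0 0.8;0 0 -0.005 0 0.8;0 0 -0.002 0 0.8;0 0 0 0 0.8;0 0 0 0 0.8"
}}

```text
time: 14.58
ee_pos: [0.4507, 0.4094, 0.1013]
eef_rot: [0.406, 0.579, -0.406, 0.579]
ft_force: [-4.0, -5.1, 12.4]
width: 0.0593
```

Contact came at the expected height. Releasing and checking.

{"name": "drive_tool", "arguments": {
  "moves": "0 0 0 0 0;0 0 0 0 0;0 0 0 0 0;0 0 0.03 0 0;0 0 0.04 0 0;0 -0.025 0.03 0 0;0 -0.035 0 0 0;0 0 0 0 0"
}}

```text
time: 15.58
ee_pos: [0.4519, 0.3468, 0.2002]
eef_rot: [0.407, 0.578, -0.407, 0.579]
ft_force: [0.1, -0.9, 0.4]
width: 0.0874
```

```bash
python3 chk.py 8 yellow .114
python3 -c "
import cv2,numpy as np
cv2.imwrite('pics/c8.png',cv2.resize(np.hstack([cv2.imread('pics/scene8z.png'),cv2.imread('pics/side8z.png')]),(800,400)))"
```

```text
[0.4519 0.3468 0.2002] 0.08737401838865663
scene [266. 292.] 616 far (array([0.45035594, 0.40911365]), np.float64(1.7112552076305823), np.float64(0.03292592015007424)) [0.45001529 0.40881628]
side [218. 245.] 295 far (array([0.44911317, 0.40736509]), np.float64(1.2949289781345745), np.float64(0.031146036115992703)) [0.44904675 0.40741896]
wrist [354. 175.] 1002 far (array([0.44728495, 0.41001937]), np.float64(1.4848683315673472), np.float64(0.02730040092025437)) [0.44730254 0.40988666]
```

View pics/c8.png

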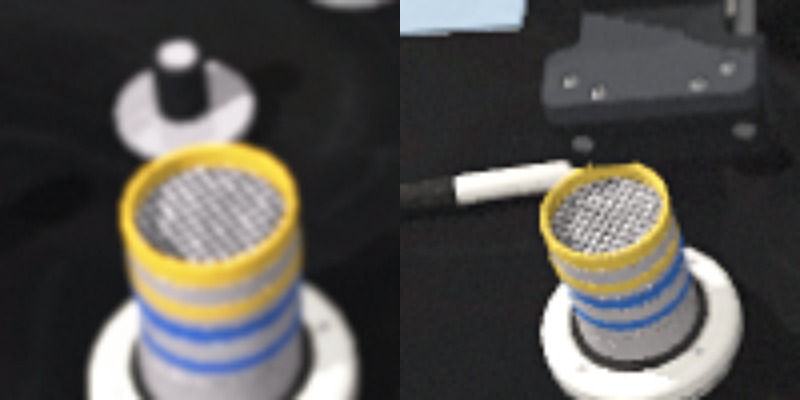

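```bash
python3 -c "
import cv2,numpy as np
i=cv2.imread('pics/wrist8.png');cv2.imwrite('pics/w8z.png',cv2.resize(i[100:240,270:430],None,fx=5,fy=4.2))"
```

```text
(no output)
```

View pics/w8z.png

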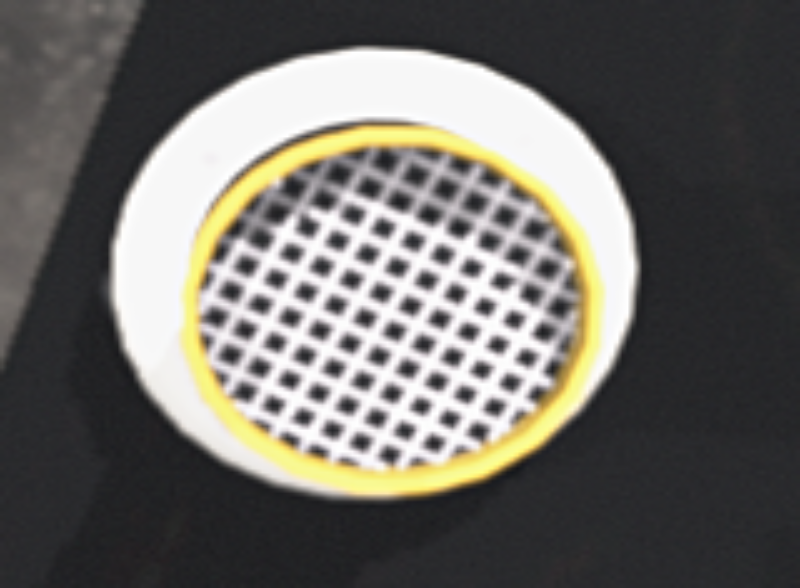

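{"name": "drive_tool", "arguments": {
  "moves": "0.003 -0.0475 0 0 0;0.003 -0.0475 0 0 0;0.003 -0.0475 0 0 0;0.003 -0.0475 0 0 0;0.0025 -0.0475 0 0 0;0 0 -0.05 0 0;0 0 -0.05 0 0;0 0 0 0 0;0 0 0 0 0"
}}

```text
time: 16.85
ee_pos: [0.466, 0.113, 0.1017]
eef_rot: [0.406, 0.579, -0.405, 0.579]
ft_force: [0.2, 0.4, 0.6]
width: 0.0872
```

```bash
python3 look.py 9 red .4665 .1092 .04
```

```text
[0.466  0.113  0.1017] [ 0.28  0.2  -0.66  1.96  0.14  1.03 -0.09]
[319. 270.] 2096 (array([0.46666238, 0.11017793]), np.float64(0.23476873505416593), np.float64(0.029960523576740217)) (array([0.46666707, 0.11017952]), np.float64(0.24087952906744212), np.float64(0.030016473467301984))
```

View pics/wrist9.png

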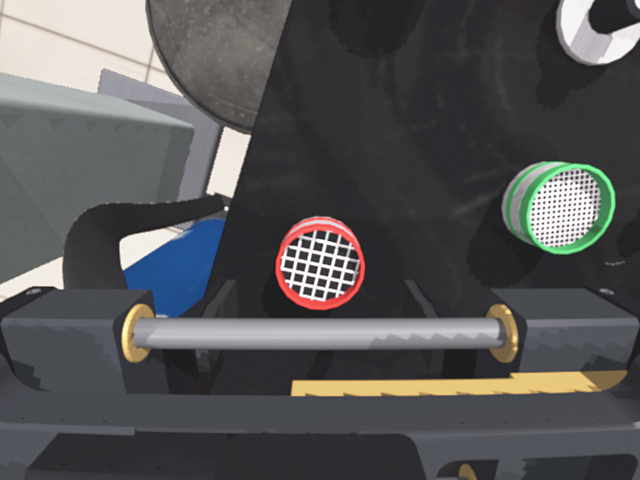

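{"name": "drive_tool", "arguments": {
  "moves": "0.0005 -0.0025 -0.03 0 0;0 0 -0.03 0 0;0 0 -0.0135 0 0;0 0 0 0 0;0 0 0 0 0.5;0 0 0 0 0.8;0 0 0 0 0.8;0 0 0 0 0.8"
}}

```text
time: 17.9
ee_pos: [0.4661, 0.1094, 0.027]
eef_rot: [0.406, 0.579, -0.406, 0.579]
ft_force: [0.2, -0.7, 3.5]
width: 0.0583
```

{"name": "drive_tool", "arguments": {
  "moves": "0 0 0.05 0 0.8;0 0 0.05 0 0.8;0 0 0.05 0 0.8;0 0 0.045 0 0.8;-0.0026 0.05 0 0 0.8;-0.0025 0.05 0 0 0.8;-0.0025 0.05 0 0 0.8;-0.0025 0.05 0 0 0.8;-0.0025 0.05 0 0 0.8;-0.0025 0.05 0 0 0.8;0 0 -0.03 0 0.8;0 0 -0.03 0 0.8;0 0 0 0 0.8;0 0 0 0 0.8"
}}

```text
time: 19.65
ee_pos: [0.4509, 0.4096, 0.1627]
eef_rot: [0.406, 0.579, -0.406, 0.579]
ft_force: [0.0, -1.0, -1.5]
width: 0.0587
```

```bash
python3 chk.py 10 yellow .114 2>/dev/null
python3 -c "
import cv2,numpy as np
cv2.imwrite('pics/c10.png',cv2.resize(np.hstack([cv2.imread('pics/scene10z.png'),cv2.imread('pics/side10z.png')]),(800,400)))"
```

```text
[0.4509 0.4096 0.1627] 0.05869261608040671
scene [266. 292.] 362 far (array([0.44790892, 0.41096863]), np.float64(2.5356022725856464), np.float64(0.028307988935218586)) [0.44912377 0.41053995]
side [218. 245.] 181 far (array([0.44504565, 0.40472096]), np.float64(2.265940739847454), np.float64(0.028426332800200398)) [0.44603977 0.40536355]
wrist max() iterable argument is empty
```

View pics/c10.png

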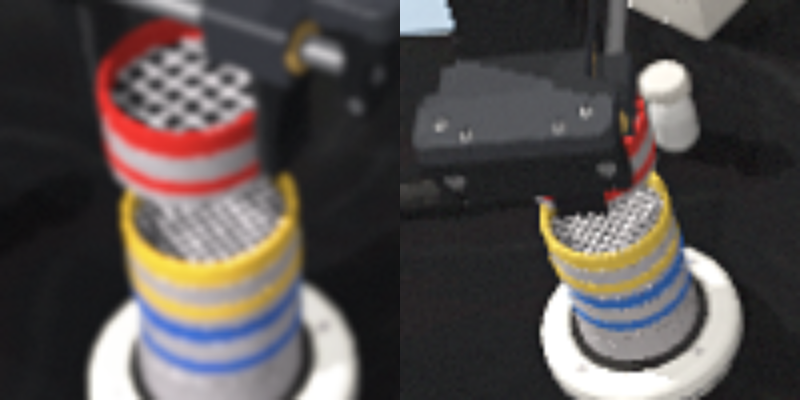

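Red hangs level over the yellow rim and lines up in both views, so I'll lower it 30 mm.

{"name": "drive_tool", "arguments": {
  "moves": "0 0 -0.013 0 0.8;0 0 -0.008 0 0.8;0 0 -0.005 0 0.8;0 0 -0.003 0 0.8;0 0 -0.001 0 0.8;0 0 0 0 0.8;0 0 0 0 0.8"
}}

```text
time: 20.68
ee_pos: [0.4506, 0.4098, 0.1329]
eef_rot: [0.406, 0.579, -0.406, 0.579]
ft_force: [-3.4, -2.9, 8.7]
width: 0.0587
```

{"name": "drive_tool", "arguments": {
  "moves": "0 0 0 0 0;0 0 0 0 0;0 0 0 0 0;0 0 0.03 0 0;0 0 0.04 0 0;0 -0.03 0.03 0 0;0 -0.04 0 0 0;0 0 0 0 0"
}}

```text
time: 21.68
ee_pos: [0.4519, 0.3364, 0.2318]
eef_rot: [0.407, 0.577, -0.407, 0.579]
ft_force: [0.9, 0.0, -0.7]
width: 0.0867
```

```bash
python3 chk.py 11 red .146
python3 -c "
import cv2,numpy as np
cv2.imwrite('pics/c11.png',cv2.resize(np.hstack([cv2.imread('pics/scene11z.png'),cv2.imread('pics/side11z.png')]),(800,400)))"
```

```text
[0.4519 0.3364 0.2318] 0.08669529714262468
scene [264. 276.] 665 far (array([0.45139671, 0.40851859]), np.float64(1.3536259024437798), np.float64(0.030833137714334855)) [0.45105686 0.40830384]
side [215. 233.] 355 far (array([0.45138029, 0.40906902]), np.float64(0.8958615939995439), np.float64(0.028877564830229848)) [0.45130729 0.40925408]
wrist [359. 161.] 1329 far (array([0.44940142, 0.40946119]), np.float64(0.570849883134306), np.float64(0.029053566120301664)) [0.44943667 0.40956579]
```

View pics/c11.png

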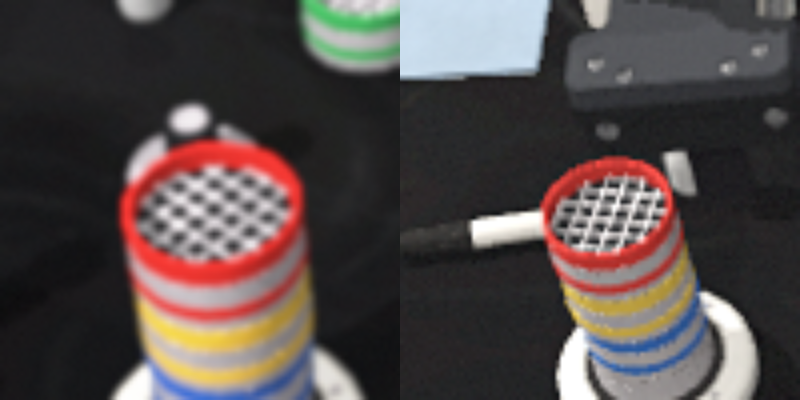

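{"name": "drive_tool", "arguments": {
  "moves": "0.044 -0.003 0 0 0;0.044 -0.003 0 0 0;0.044 -0.0035 0 0 0;0 0 -0.05 0 0;0 0 -0.05 0 0;0 0 0 0 0;0 0 0 0 0"
}}

```text
time: 22.7
ee_pos: [0.5829, 0.3313, 0.1336]
eef_rot: [0.406, 0.579, -0.405, 0.579]
ft_force: [0.1, -0.1, 0.8]
width: 0.0872
```

```bash
python3 - <<'E'
from h import *
from bench import r,cams
s=r.read_state();print(np.round(s["ee_pos"],4),np.round(s["joint_positions"],2))
c=cams.camera("wrist");uv=proj(c,[[.584,.327,.044]])[0];print(uv)
cv2.imwrite("pics/wrist12.png",c["color"][:,:,::-1])
g=c["color"].min(2)
n,l,st,ce=cv2.connectedComponentsWithStats((g>120).astype(np.uint8))
for i in range(1,n):
    if st[i,4]>50 and np.hypot(*(ce[i]-uv))<50:
        mm=(l==i).astype(np.uint8);print(st[i],ce[i],plane(c,[ce[i]],.044),farfit(c,mm,.014,.03,-2),farfit(c,mm,.044,.0125,-2))
E
```

```text
[0.5829 0.3313 0.1336] [-0.08  0.6  -0.73  1.42  0.41  1.27 -0.49]
[319.50544625 257.91370053]
[ 283  209   72   70 2939] [318.89077918 240.92718612] [[0.57904787 0.33926873]] (array([0.58302033, 0.32818132]), np.float64(0.42603519625499775), np.float64(0.029678938499307625)) (array([0.58486683, 0.32380396]), np.float64(12.517955291006857), np.float64(0.026287060041508842))
[308 247  22  21 359] [318.71030641 256.97214485] [[0.58318652 0.32749508]] (array([0.61358455, 0.32703328]), np.float64(6.168040926559522), np.float64(0.008855887363007143)) (array([0.58861992, 0.32728937]), np.float64(5.097416067484554), np.float64(0.007871386628930305))
```

View pics/wrist12.png

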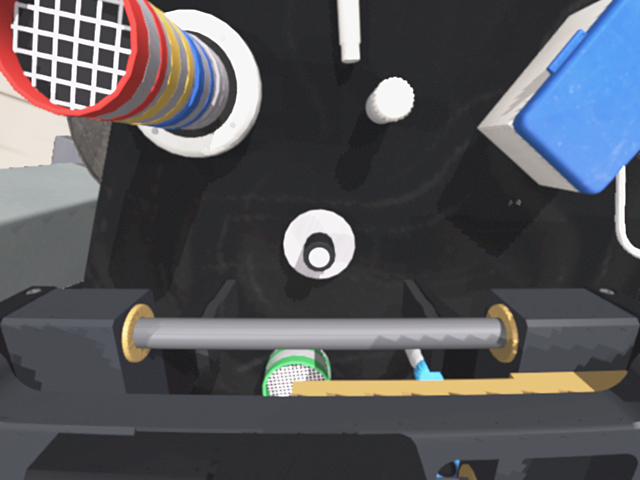

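{"name": "drive_tool", "arguments": {
  "moves": "0.0003 -0.003 -0.04 0 0;0 0 -0.04 0 0;0 0 -0.02 0 0.2;0 0 -0.003 0 0.4;0 0 0 0 0.6;0 0 0 0 1;0 0 0 0 1;0 0 0 0 1;0 0 0 0 1"
}}

```text
time: 23.88
ee_pos: [0.5831, 0.3269, 0.0287]
eef_rot: [0.406, 0.579, -0.406, 0.579]
ft_force: [1.7, -0.1, -0.4]
width: 0.0248
```

{"name": "drive_tool", "arguments": {
  "moves": "0 0 0.045 0 1;0 0 0.045 0 1;0 0 0.045 0 1;0 0 0.045 0 1;0 0 0.045 0 1;-0.0442 0.0273 0 0 1;-0.0442 0.0273 0 0 1;-0.0442 0.0273 0 0 1;0 0 0 0 1;0 0 -0.03 0 1;0 0 -0.025 0 1;0 0 0 0 1;0 0 0 0 1"
}}

```text
time: 25.5
ee_pos: [0.4508, 0.4088, 0.1995]
eef_rot: [0.406, 0.579, -0.406, 0.579]
ft_force: [0.7, 0.6, -2.7]
width: 0.0243
```

```bash
python3 chk.py 13 red .146 2>/dev/null
python3 -c "
import cv2,numpy as np
cv2.imwrite('pics/c13.png',cv2.resize(np.hstack([cv2.imread('pics/scene13z.png'),cv2.imread('pics/side13z.png')]),(800,400)))"
```

```text
[0.4508 0.4088 0.1995] 0.02428484830087838
scene [264. 276.] 432 far (array([0.44826399, 0.41112756]), np.float64(3.191544067661067), np.float64(0.028221312514839142)) [0.44877129 0.41017067]
side [215. 233.] 213 far (array([0.44469041, 0.40422464]), np.float64(2.6774014175296545), np.float64(0.027628112767151367)) [0.44597466 0.40528952]
wrist max() iterable argument is empty
```

View pics/c13.png

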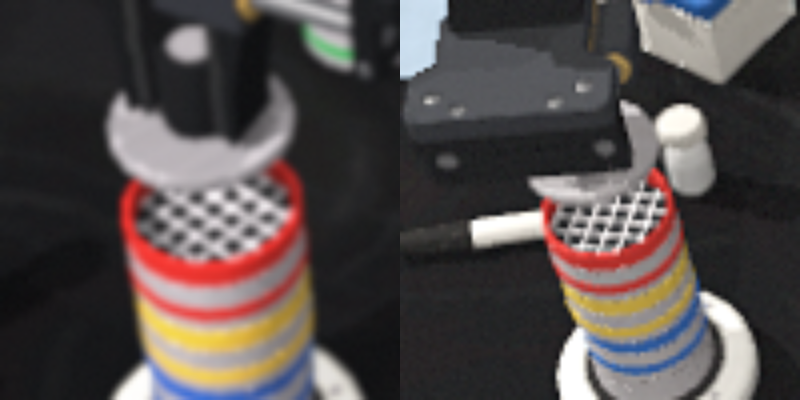

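{"name": "drive_tool", "arguments": {
  "moves": "0 0 -0.015 0 1;0 0 -0.009 0 1;0 0 -0.005 0 1;0 0 -0.003 0 1;0 0 -0.001 0 1;0 0 0 0 1;0 0 0 0 1"
}}

```text
time: 26.52
ee_pos: [0.4505, 0.409, 0.1664]
eef_rot: [0.406, 0.579, -0.406, 0.579]
ft_force: [-1.2, -1.1, 5.8]
width: 0.0243
```

{"name": "drive_tool", "arguments": {
  "moves": "0 0 0 0 0.6;0 0 0 0 0;0 0 0 0 0;0 0 0 0 0;0 0 0.03 0 0;0 0 0.04 0 0;0 -0.04 0.04 0 0;0 -0.05 0 0 0;0 -0.05 0 0 0;0 0 0 0 0;0 0 0 0 0"
}}

```text
time: 27.9
ee_pos: [0.4502, 0.2691, 0.2758]
eef_rot: [0.406, 0.579, -0.406, 0.579]
ft_force: [-0.4, -0.1, -0.6]
width: 0.087
```

```bash
python3 chk.py 14 red .146 2>/dev/null
python3 - <<'E'
from h import *
from bench import cams
cv2.imwrite('pics/c14.png',cv2.resize(np.hstack([cv2.imread('pics/scene14z.png'),cv2.imread('pics/side14z.png')]),(800,400)))
for n in("scene","side"):
    c=cams.camera(n);g=c["color"].min(2);uv=proj(c,[[.451,.4095,.182]])[0];u,v=uv.astype(int)
    sub=np.zeros_like(g);sub[v-8:v+9,u-8:u+9]=g[v-8:v+9,u-8:u+9]>120
    m=blob(sub,uv,8,5);ce=np.argwhere(m).mean(0)[::-1];print(n,"knob top",ce,plane(c,[ce],.182))
    m=blob(cmask(c,"green"),proj(c,[[.607,.203,.04]])[0]);print("green",farfit(c,m,.04,.03)[0])
c=cams.camera("wrist");uv=proj(c,[[.451,.4095,.152]])[0];g=c["color"].min(2)
n,l,st,ce=cv2.connectedComponentsWithStats((g>120).astype(np.uint8));print(uv)
for i in range(1,n):
    if st[i,4]>50 and np.hypot(*(ce[i]-uv))<50: print(st[i],ce[i],farfit(c,(l==i).astype(np.uint8),.152,.03,.2),plane(c,[ce[i]],.182))
E
```

```text
[0.4502 0.2691 0.2758] 0.08702676927990355
scene [264. 276.] 248 far (array([0.45040752, 0.40938071]), np.float64(nan), np.float64(0.03)) [0.44914675 0.41061205]
side [215. 233.] 121 far (array([0.40614502, 0.37868793]), np.float64(11.134748772242105), np.float64(530.1684375560515)) [0.43475673 0.39936278]
wrist max() iterable argument is empty
scene knob top [263.13541667 255.97916667] [[0.45174056 0.40839473]]
green [0.61038615 0.20256304]
side knob top [211.18181818 220.65454545] [[0.45093162 0.40871755]]
green [0.60572147 0.20255261]
[386.30324315  70.42162116]
[ 321   27  103  115 6163] [372.03001785  84.33636216] (array([0.44895271, 0.40784533]), np.float64(0.27924557658602417), np.float64(0.02938394588820149)) [[0.44230448 0.39083491]]
[381  48  24  27 504] [392.37698413  61.05357143] (array([0.46569285, 0.39141286]), np.float64(6.0605347137728796), np.float64(0.008684404967827006)) [[0.44946697 0.40878047]]
```

View pics/c14.png

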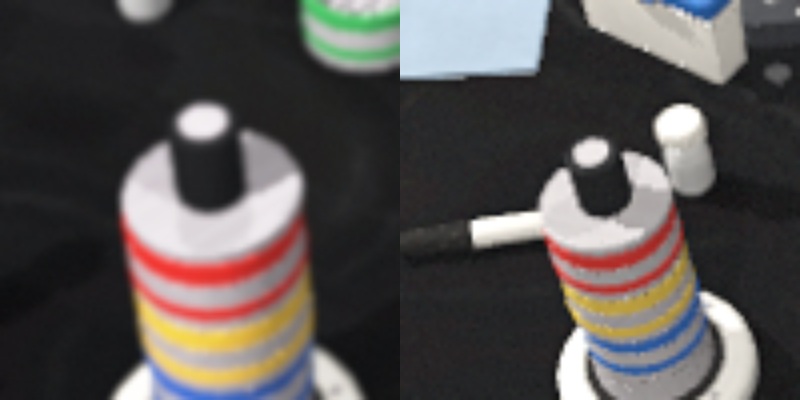

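View pics/wrist14.png

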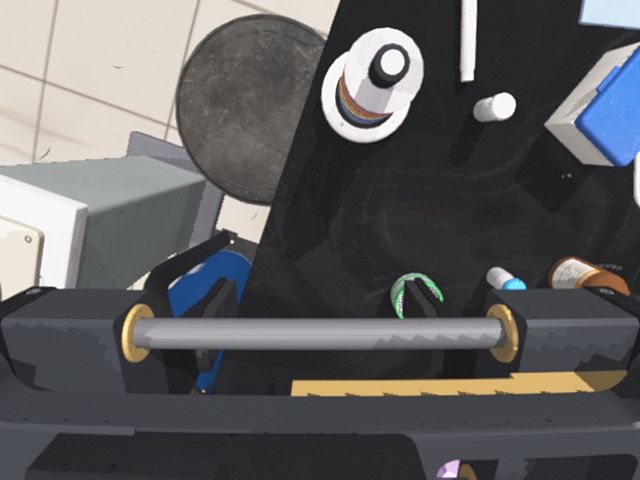

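The lid sits flat on the red rim. All three views put its centre within about 2 mm of the red sieve's, and the green sieve hasn't moved. The gripper is clear, so I'm handing in.

```bash
python3 -c "
from bench import ticket
print(ticket.close_job())"
```

```text
the job is handed in; nothing more can be done
None
```

I stacked the blue, yellow and red sieves and the lid on the shaker pan in that order. The job is handed in at about 28 s of the 80 s allowed; it reports no verdict.

- **Seating:** each piece went down at its expected seated height, within about 0.5 mm, with 6–14 N of contact force. After each release, the camera pictures showed it upright and fully home.
- **Centring:** in the last views the lid knob was at about (0.451, 0.4085) and the red sieve at about (0.4505, 0.409), so they agree within about 2 mm.
- **Green sieve:** the scene and side cameras placed it within 0.1 mm of where they first measured it.
- **Gripper:** it was open and well clear of the stack at hand-in.

**Disagreements:** the cameras differed by up to 2–5 mm in x for the same piece, and some colour-mask fits were poor. The yellow sieve's radius came out at 27–33 mm against the true 30 mm. Some side-camera fits, and the red-rim fits once the lid partly hid it, were unusable. By the wrist camera the stack sits about 3–4 mm off the pan centre in x. That is about the play of the fit and inside the 6 mm limit.

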